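# Set a check-weighing scale from a sample kit

### The job

Set up the check-weighing scale for a kit. First, with the scale still empty, turn the yellow-striped knob until the yellow zero mark on the dial's ring lines up with the black needle. Then load the sample kit: pull every pin out of the grey holder and stand it in a pocket of the blue carrier on the scale, and set the small carton upright on the bare part of the weighing plate beside the carrier; finally turn the red-striped knob until the red hand lies exactly over the needle, leaving the yellow mark as you set it and the tape roll, jar and parts bin alone.

Things in the scene. Friction and masses are not known exactly. Their poses are not given: they have to be found in the camera images.
- scale: grey bench scale, fixed; x 235 mm, y 455 mm. Origin on the bench. Its +y half is the weighing plate, its -y half a console (top 55 mm above the bench) with a round dial (centre at x +30, y -105 mm of this frame, 166 mm over its steel rim) under a clear window that stands 69 mm above the bench, and two knobs on the side towards -x. z is up
- carrier (a point): middle of the blue carrier's inner floor on the weighing plate (axes as the scale's). The carrier has four square pockets centred at x +-35, y +-35 mm from here, each 36 mm wide inside, walls 4 mm, 84 mm deep from this floor to the rim, open at the top. This floor is about 44 mm above the bench; the plate sinks up to about 9 mm under load
- pocket0 (a point): middle of the inner floor of the pocket at -x, -y
- pocket1 (a point): middle of the inner floor of the pocket at -x, +y
- pocket2 (a point): middle of the inner floor of the pocket at +x, -y
- pocket3 (a point): middle of the inner floor of the pocket at +x, +y
- box_area (a point): middle of the bare steel part of the weighing plate, on its top face, between carrier and console; the bare part is 215 mm along the scale's x and 90 mm along its y
- zero_ring (a joint): angle (rad) of the dark ring round the dial face that carries the yellow zero mark; 0 = mark points to the scale's +y, growing clockwise seen from above. It turns 0.5 rad, the same way round, per 1 rad of the yellow-striped knob, and stays where left
- needle (a joint): angle (rad) of the black needle (62 mm long), same zero and sense; it reads 0 with the scale empty and turns clockwise as the plate is loaded, about 0.22 rad per 0.1 kg, settling within a second. Only the load moves it
- target_hand (a joint): angle (rad) of the red hand (thin, 68 mm long, just above the needle), same zero and sense. It turns 0.5 rad, the same way round, per 1 rad of the red-striped knob, and stays where left
- zero_mark (a point): middle of the yellow mark, 12 x 7 mm, on the ring, 72 mm from the dial's centre; x axis points radially outward
- needle_tip (a point): point near the needle's outer end, 58 mm from the dial's centre; x axis points radially outward
- red_tip (a point): point near the red hand's outer end, 63 mm from the dial's centre; x axis points radially outward
- zero_knob_grip (a point): black knob, disc 42 mm across and 8 mm high with an upright bar grip 38 mm long, 14 mm thick and 36 mm high on it (bar top 44 mm above the console top), yellow stripe on the bar, the knob nearer the weighing plate; turns the zero ring. It turns freely several turns either way with light friction (0.04 N m). This point: on the knob's vertical axis, 34 mm above the console top (10 mm below the bar's top). Its x axis runs along the bar, z is up
- target_knob_grip (a point): black knob, disc 42 mm across and 8 mm high with an upright bar grip 38 mm long, 14 mm thick and 36 mm high on it (bar top 44 mm above the console top), red stripe on the bar, the knob farther from the weighing plate; turns the red hand. It turns freely several turns either way with light friction (0.04 N m). This point: on the knob's vertical axis, 34 mm above the console top (10 mm below the bar's top). Its x axis runs along the bar, z is up
- holder: grey plastic holder, fixed, 130 mm square, with four upright square cups centred at x +-37, y +-37 mm, each 34 mm wide inside, inner floor 10 mm and rim 86 mm above the bench. Origin on the bench under its middle
- pin0: aluminium locating pin, about 130 g: plain stem 20 mm in diameter up to 126 mm from the foot, then an orange head that flares to 28 mm in diameter at 135 mm and ends at 144 mm (the full length). Origin at the centre of its foot, z along the pin to the head. Stands loosely in a cup of the holder; 2 to 4 pins are present
- pin1: aluminium locating pin, about 130 g: plain stem 20 mm in diameter up to 126 mm from the foot, then an orange head that flares to 28 mm in diameter at 135 mm and ends at 144 mm (the full length). Origin at the centre of its foot, z along the pin to the head. Stands loosely in a cup of the holder; 2 to 4 pins are present
- pin2: aluminium locating pin, about 130 g: plain stem 20 mm in diameter up to 126 mm from the foot, then an orange head that flares to 28 mm in diameter at 135 mm and ends at 144 mm (the full length). Origin at the centre of its foot, z along the pin to the head. Stands loosely in a cup of the holder; 2 to 4 pins are present
- pin3: aluminium locating pin, about 130 g: plain stem 20 mm in diameter up to 126 mm from the foot, then an orange head that flares to 28 mm in diameter at 135 mm and ends at 144 mm (the full length). Origin at the centre of its foot, z along the pin to the head. Stands loosely in a cup of the holder; 2 to 4 pins are present
- carton: small closed cardboard carton, 60 mm (x) by 50 mm (y) by 50 mm high, about 200 g, standing on the bench. Origin at the centre of its underside
- tape_roll: bystander: roll of brown packing tape, 90 mm across, 48 mm high, lying flat; origin at the centre of its underside
- jar: bystander: jar with blue cap, 64 mm across, 90 mm high; origin at the centre of its underside
- parts_bin: bystander: blue bin of small parts, 160 x 110 x 70 mm; origin at the centre of its underside

How it is judged:
By the outcome, as a careful person would: the job done as asked, in the order asked, and still so for the second after the job is handed in, with the robot touching nothing.
Of pin0, pin1, pin2, pin3 only 2 to 4 are there at a start; the rules pass over those that are not, and their reading is None.
At some moment in a run one of carton may be knocked a few centimetres aside while the robot is not near it.
Once in a run the grip may slacken for a moment while it holds something.
It also fails if it takes over 210 s, if anything falls off the work surface, if the arm or the gripper's body presses on something with over 40 N, if the wrist force passes 120 N, or if a joint passes its speed limit or range.

### The arm

A 6-joint arm with a two-finger parallel gripper is mounted at the origin on the work surface. World frame = base frame: x ahead of the robot, y to its left, z up, the work surface at z = 0. Lengths are in m, angles in rad, forces in N, time in s.
With the tool pointing down it reaches from about 0.375 to 0.9 m from the base axis. Payload 3.1 kg.
Tool frame: the origin (TCP) lies at the centre of the arm's flange, where the gripper is bolted on; the fingertips stand 173 mm ahead of it and the grasp point (between the pads) lies 155 mm ahead of it; x points along the fingers, y is the direction in which the jaws open and shut, and the axes are right-handed (so a half turn about x gives the same grasp; the last joint's range is limited). The gripper opens to 85 mm and grips with 20 to 120 N. Pads are 22 mm wide; open, the fingers measure 114 mm over their backs; the gripper's body (76 mm by 85 mm) begins 54 mm behind the grasp point. The pads swing forward as they close: fully open they stand 13 mm farther back than shut.
Start: joints at [0.988, 0.527, 1.433, -0, 1.181, -0.178], TCP at [0.246, 0.574, 0.405] pointing down, gripper open.
Joint ranges: [-3.08, 3.08], [-0.75, 2.2], [0.22, 2.44], [-1.43, 4.57], [0, 2.65], [-2.85, 2.85]. Speed limits (rad/s): [2.79, 2.79, 3.14, 3.14, 3.14, 3.14].

### API

Orientations are given as a 3x3 rotation matrix whose columns are the frame's x, y, z axes.
In Python, from station import bot gives the robot as it stands. Calls block until the motion is done:
- bot.goto(position, orientation): joint-space move of the TCP to a pose.
- bot.move_straight(position, rate=0.15, orientation=None, until_force=None): straight line of the TCP; orientation=None keeps the orientation; rate is the mean speed in m/s. With until_force (N) it stops when the force on the tool has changed by that much, and returns True; else False.
- bot.goto_joints(angles): joint-space move.
- bot.set_gripper(opening): finger opening in m; the grip force is fixed at half the most; returns when the fingers have stopped.
- bot.hold(seconds).
- bot.solve_ik(position, orientation): joint angles nearest the present ones, or None.
- bot.camera(name): name is "side" or "top"; returns a dict with "color" (384x512x3 uint8, red, green, blue), "z_map" (384x512 float32, m along the optical axis (not along the pixel's ray), 0 where there is no reading), "intrinsics" (3x3 intrinsics, pixels), "T" (4x4, takes a point from camera to world coordinates). Camera axes: x right, y up, looking along -z (the intrinsics and any distortion apply to the point x, -y, -z); pixel columns grow to the right and rows downward; lengths in m; the calibration is good to about 2 mm. A picture is of the moment at which its call begins.
A pose or a line that the arm cannot do raises bot.MotionError and nothing moves.
- bot.finish_job(): hands the job in, once; it reports no verdict.
Trained networks look in a picture, given as the dict that the camera call returned (one of the last four; its "shot" number tells which), for a name from the list of things; names that differ only in an ending like _2 or _b are one class to them, and where a whole thing is asked for, a point or a joint stands for the part that bears it (a point fixed in the world has none). Each returns a list of dicts, best first, with "score" (0 to 1); they miss things now and then, are a little off and sometimes report something else, mostly with a low value. They report only what shows in the picture. A call takes as long as a camera call.
- bot.silhouettes(label, picture): "region" (384x512 bool, what is visible of it) and "extent" ([centre column, centre row, width, height] in pixels, round what is visible of it).
- bot.landmark_of(label, picture): "location" ([column, row] in pixels: a listed point, or the origin of a listed thing).
Readings, each from a call of its own:
- bot.get_t(): time.
- bot.get_joints(): joint angles.
- bot.get_dq(): joint speeds.
- bot.get_joint_efforts(): joint torques, N m.
- bot.get_position(): TCP position.
- bot.get_ee_rot(): TCP orientation.
- bot.get_ft_force(): force on the tool from outside, world axes, zero at the start.
- bot.get_moment(): the same for the moment, N m.
- bot.get_width(): finger opening in m.
Only numpy, scipy, OpenCV 4.12 (cv2) and the standard library are available. Lean on these libraries where they do the work, as an engineer would, in place of code of your own. Each camera call takes 0.05 s, during which the arm holds its last target.

## Working session

There is one attempt and no reset: what is moved stays moved. The work goes in short steps, each a Python script; the robot and the scene stay as the last script left them, time stands still between calls to the robot, and variables do not carry over. Pictures are saved under pics/ and viewed, and the job is handed in when it is done.

```bash
ls; mkdir -p pics; cat > h.py <<'E'
from station import bot
import numpy as np, cv2
def save(d,name,crop=None,scale=1.5):
    im=d["color"][:,:,::-1]
    if crop: im=im[crop[1]:crop[3],crop[0]:crop[2]]
    im=cv2.resize(np.ascontiguousarray(im),None,fx=scale,fy=scale,interpolation=cv2.INTER_CUBIC); cv2.imwrite("pics/"+name,im)
def ray(d,px):
    K=d["intrinsics"];T=d["T"]
    v=np.array([(px[0]-K[0,2])/K[0,0],-(px[1]-K[1,2])/K[1,1],-1.0])
    return T[:3,3],T[:3,:3]@v
def atz(d,px,z):
    o,v=ray(d,px); return o+v*(z-o[2])/v[2]
def depthpt(d,px):
    o,v=ray(d,px); z=d["z_map"][int(round(px[1])),int(round(px[0]))]; return o+v*z
def proj(d,p):
    T=d["T"];K=d["intrinsics"];c=T[:3,:3].T@(np.array(p)-T[:3,3])
    return np.array([K[0,0]*c[0]/-c[2]+K[0,2],K[1,1]*c[1]/c[2]*1+K[1,2]])
E
python3 - <<'E'
from h import *
for n in("top","side"):
    d=bot.camera(n); save(d,n+"0.png"); print(n,d["T"].round(3).tolist(),d["intrinsics"].tolist(),d.keys())
    for l in["scale","carrier","box_area","zero_mark","needle_tip","red_tip","zero_knob_grip","target_knob_grip","holder","pin0","carton"]:
        r=bot.landmark_of(l,d); print(l,[(np.round(x["location"],1).tolist(),round(x["score"],2)) for x in r[:5]])
print(bot.get_t(),bot.get_position(),bot.get_ee_rot().round(3).tolist() )
E
```

```text
pics
top [[-0.016, 0.995, -0.1, 0.506], [-1.0, -0.017, -0.011, -0.008], [-0.013, 0.1, 0.995, 1.153], [0.0, 0.0, 0.0, 1.0]] [[400.9272770858485, 0.0, 252.1687752737446], [0.0, 400.9272770858485, 187.01857495831004], [0.0, 0.0, 1.0]] dict_keys(['color', 'z_map', 'intrinsics', 'T', 'shot'])
scale [([352.3, 260.2], 0.38)]
carrier [([360.3, 246.8], 0.64)]
box_area [([193.4, 221.3], 0.9)]
zero_mark [([225.1, 194.0], 0.91), ([169.6, 210.0], 0.22)]
needle_tip [([230.7, 208.0], 0.46)]
red_tip []
zero_knob_grip [([229.7, 247.1], 0.68), ([357.8, 248.4], 0.53)]
target_knob_grip [([274.8, 244.1], 0.53)]
holder []
pin0 [([351.3, 261.9], 0.64), ([371.2, 234.5], 0.61), ([299.1, 132.2], 0.61), ([375.6, 256.7], 0.49)]
carton [([328.8, 190.8], 0.82)]
side [[0.96, 0.212, -0.185, 0.401], [-0.281, 0.743, -0.608, -0.601], [0.008, 0.635, 0.773, 0.84], [0.0, 0.0, 0.0, 1.0]] [[390.4321505438013, 0.0, 261.7301910935039], [0.0, 390.4321505438013, 187.45539487877642], [0.0, 0.0, 1.0]] dict_keys(['color', 'z_map', 'intrinsics', 'T', 'shot'])
scale [([233.9, 184.1], 0.98), ([214.0, 211.9], 0.3)]
carrier [([215.8, 130.0], 0.59)]
box_area [([225.9, 155.6], 0.69)]
zero_mark [([254.8, 173.1], 0.59)]
needle_tip [([245.4, 175.5], 0.6)]
red_tip []
zero_knob_grip [([203.9, 171.2], 0.79)]
target_knob_grip [([217.6, 211.7], 0.8), ([298.8, 144.7], 0.52), ([229.8, 180.7], 0.45)]
holder [([240.3, 331.4], 0.97), ([255.8, 171.9], 0.68)]
pin0 [([259.9, 333.7], 0.74), ([218.3, 315.9], 0.74), ([232.5, 349.4], 0.71), ([200.7, 126.8], 0.68)]
carton [([307.5, 277.2], 0.58)]
1.2 [0.2461142  0.57448316 0.40469244] [[-0.0, 0.394, 0.919], [-0.0, 0.919, -0.394], [-1.0, -0.0, 0.0]]
```

View pics/top0.png

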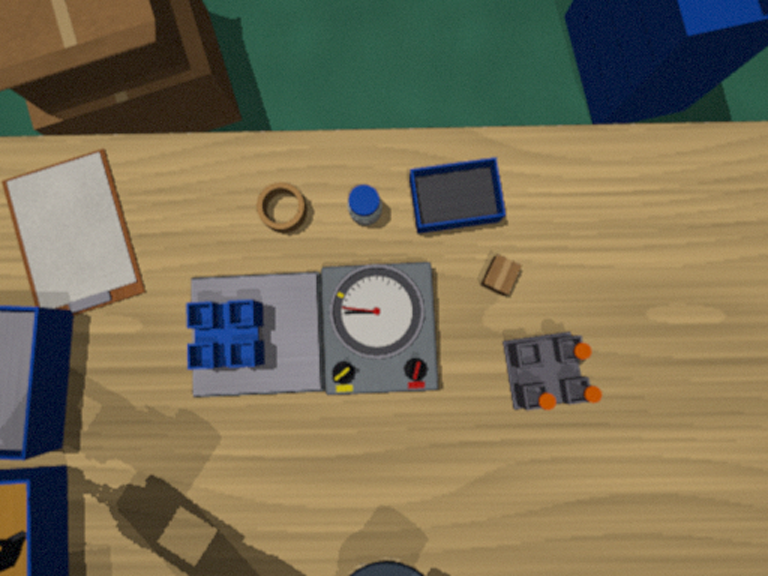

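View pics/side0.png

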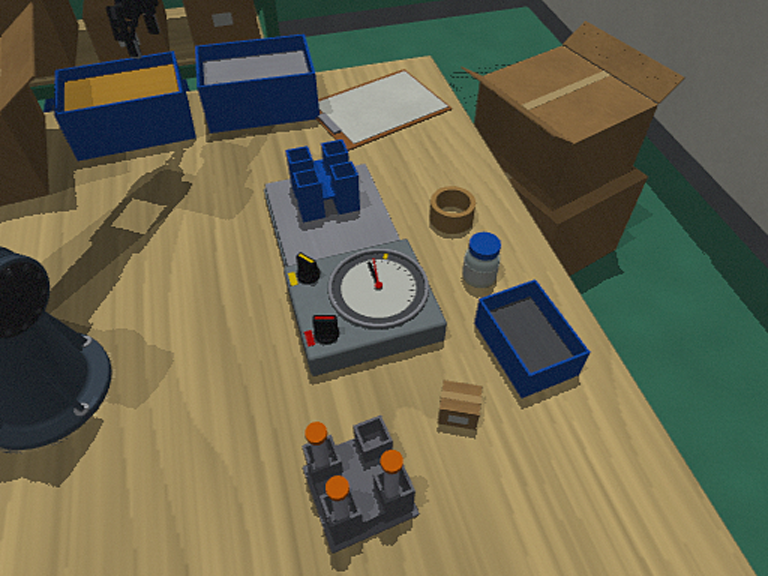

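```bash
cat >> h.py <<'E'
def cloud(d):
    K=d["intrinsics"];T=d["T"];z=d["z_map"].astype(float)
    c,r=np.meshgrid(np.arange(z.shape[1]),np.arange(z.shape[0]))
    P=np.stack([(c-K[0,2])/K[0,0]*z,-(r-K[1,2])/K[1,1]*z,-z],-1)
    W=P@T[:3,:3].T+T[:3,3]; W[z==0]=np.nan; return W
E
python3 - <<'E'
from h import *
for n in("top","side"):
    d=bot.camera(n); W=cloud(d); np.save(n+"W.npy",W)
    print(n,"bench z",np.nanmedian(W[300:340,300:400,2]) )
    def reg(name,zlo,zhi,box):
        m=(W[...,2]>zlo)&(W[...,2]<zhi)&(W[...,0]>box[0])&(W[...,0]<box[1])&(W[...,1]>box[2])&(W[...,1]<box[3])
        if m.sum()<10: print(name,"few",m.sum());return
        p=W[m]; r=cv2.minAreaRect((p[:,:2]*1000).astype(np.float32)); print(name,m.sum(),"z",np.median(p[:,2]).round(4),np.round(r[0],1),np.round(r[1],1),round(r[2],1))
    reg("console",.050,.060,(.25,.7,-.1,.15))
    reg("window",.062,.075,(.25,.7,-.1,.15))
    reg("plate",.02,.046,(.25,.7,.12,.4))
    reg("carrier",.118,.138,(.25,.7,.05,.5))
    reg("holder",.076,.096,(.2,.5,-.5,-.15))
    reg("heads",.14,.17,(.2,.5,-.5,-.15))
    reg("carton",.035,.06,(.4,.7,-.35,-.12))
    reg("knobs",.085,.11,(.25,.5,-.1,.15))
    for l in ["silh"]:
        for x in bot.silhouettes("pin0",d)[:6]: 
            m=x["region"]; p=W[m]; print("pin",x["score"],np.round(x["extent"],1),np.nanmedian(p,0).round(3), np.nanmedian(p[p[:,2]>.14],0).round(4))
    for l in("carton","carrier","holder","zero_knob_grip","target_knob_grip"):
        for x in bot.silhouettes(l,d)[:2]:print(l,round(x["score"],2),np.round(x["extent"],1),np.nanmedian(W[x["region"]],0).round(3))
    save(d,n+"_scale.png",(120,160,300,270) if n=="top" else (170,90,300,255),4)
E
```

```text
top bench z -0.0005288412516801788
console 5210 z 0.0557 [530.5   4.8] [234.1 204.3] 1.7
window 582 z 0.0641 [539.1   7.3] [211.3 169.4] 2.4
plate 4589 z 0.0396 [523.2 235.6] [225.6 235.7] 1.5
carrier 530 z 0.1271 [522.  274.2] [113.8 114.4] 1.8
holder 419 z 0.0852 [ 446.2 -300.8] [115.4 117.3] 6.5
heads 337 z 0.1536 [ 444.5 -301.7] [ 97.6 102.7] 7.7
carton 1412 z 0.0482 [ 530.  -277.1] [285.8 124.9] 15.9
knobs 159 z 0.0986 [454.2   8. ] [ 36.2 154.4] 0.2
pin 0.68 [390.1 261.9  25.1  11.9] [ 0.416 -0.34   0.15 ] [ 0.414  -0.3427  0.1532]
pin 0.68 [362.  267.9  20.4  11.9] [ 0.406 -0.265  0.153] [ 0.4051 -0.2687  0.1539]
pin 0.47 [384.4 233.1  21.6   7.4] [ 0.485 -0.325  0.152] [ 0.4848 -0.3281  0.1533]
carton 0.85 [334.2 185.1  29.9  27.1] [ 0.622 -0.22   0.05 ]
carrier 0.67 [171.4 224.   88.2  81.6] [0.521 0.228 0.041]
holder 0.82 [362.6 247.6  60.2  49.5] [ 0.451 -0.288  0.048]
zero_knob_grip 0.44 [230.8 249.3  14.5  16.8] [0.451 0.067 0.065]
target_knob_grip 0.59 [275.7 245.7  13.   16.3] [ 0.455 -0.058  0.066]
target_knob_grip 0.57 [191.8 137.8  34.2  33.3] [0.763 0.188 0.045]
si
[... 556 characters left out ...]
4 293.1  18.5  31.9] [ 0.404 -0.275  0.152] [ 0.4037 -0.2709  0.1537]
pin 0.35 [252.7 192.5  59.2  45.6] [0.569 0.009 0.057] [nan nan nan]
carton 0.69 [306.6 271.9  29.   30.2] [ 0.621 -0.234  0.049]
carton 0.25 [319.2 175.   26.6  40.6] [0.75  0.012 0.064]
carrier 0.62 [221.  136.   84.7  78.8] [0.52  0.22  0.042]
holder 0.7 [240.6 321.4  76.   88.8] [ 0.45  -0.319  0.048]
holder 0.26 [354.8 227.1  71.9  77.6] [ 0.776 -0.149  0.037]
zero_knob_grip 0.76 [205.2 179.2  15.2  21.9] [0.449 0.063 0.077]
zero_knob_grip 0.35 [211.6 296.   17.7  32.8] [ 0.403 -0.275  0.15 ]
target_knob_grip 0.86 [217.8 218.5  18.5  20.6] [ 0.453 -0.065  0.081]
target_knob_grip 0.49 [222.4 134.4  90.   84.5] [0.52  0.22  0.042]
  return np.nanmean(a, axis, out=out, keepdims=keepdims)
```

View pics/top_scale.png

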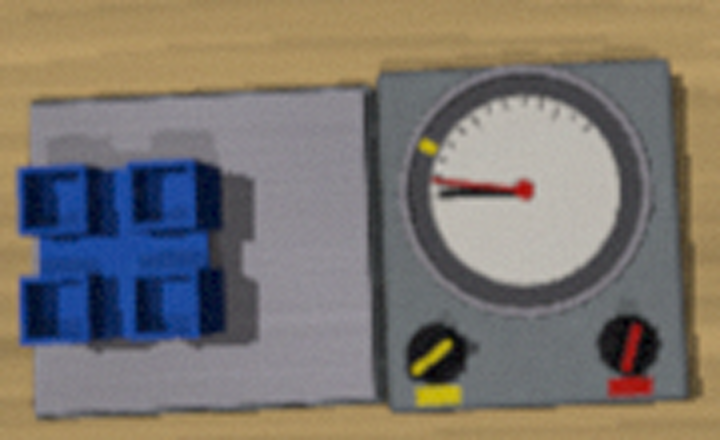

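View pics/side_scale.png

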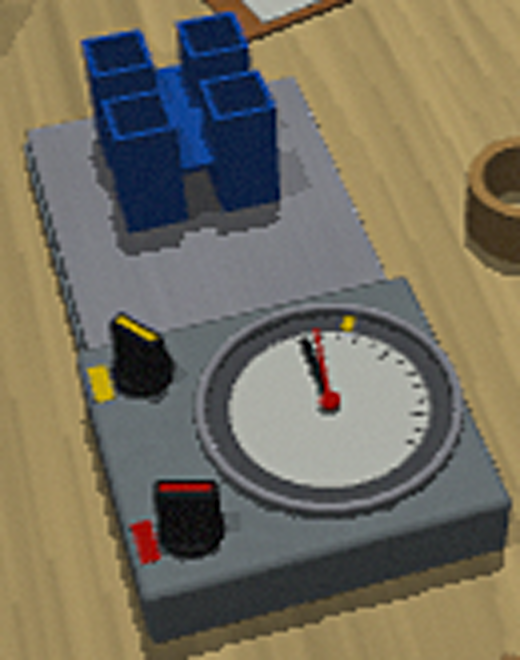

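```bash
cat >> h.py <<'E'
import math
ZD=0.062
def rect(ds,cx,cy,half,z,ppm=4):
    """rectified world-plane view averaged; rows: +x up, cols: right=-y ; ppm px per mm"""
    n=int(2*half*ppm); acc=0
    ii=np.arange(n)
    X=cx+(half-(ii+.5)/ppm)/1000; Y=cy+(half-(ii+.5)/ppm)/1000
    for d in ds:
        T=d["T"];K=d["intrinsics"]
        YY,XX=np.meshgrid(Y,X); P=np.stack([XX,YY,np.full_like(XX,z)],-1)-T[:3,3]
        C=P@T[:3,:3]
        u=K[0,0]*C[...,0]/-C[...,2]+K[0,2]; v=-K[1,1]*C[...,1]/-C[...,2]+K[1,2]
        acc=acc+cv2.remap(d["color"].astype(np.float32),u.astype(np.float32),v.astype(np.float32),cv2.INTER_LINEAR)
    return acc/len(ds)
def shots(name,k): 
    return [bot.camera(name) for _ in range(k)]
E
python3 - <<'E'
from h import *
for n in("top","side"):
    ds=shots(n,6)
    # proj check
    d=ds[0]; print(proj(d,[.45,.066,.099]))
    im=rect(ds,.558,.0,100,ZD,4); im2=rect(ds,.452,.005,95,.099,4)
    np.save(n+"dial.npy",im)
    big=np.hstack([im[::2,::2],im2[::2,::2]]) if im.shape==im2.shape else None
    cv2.imwrite(f"pics/{n}_dial.png",im[...,::-1].clip(0,255)[:, :][::1,::1] if False else cv2.resize(im[...,::-1],(600,600)))
    cv2.imwrite(f"pics/{n}_knobs.png",cv2.resize(im2[...,::-1],(600,600)))
E
```

```text
[229.31338924 249.52459003]
[203.58590428 173.51189868][ WARN:0@8.961] global loadsave.cpp:1063 imwrite_ Unsupported depth image for selected encoder is fallbacked to CV_8U.
```

View pics/top_dial.png

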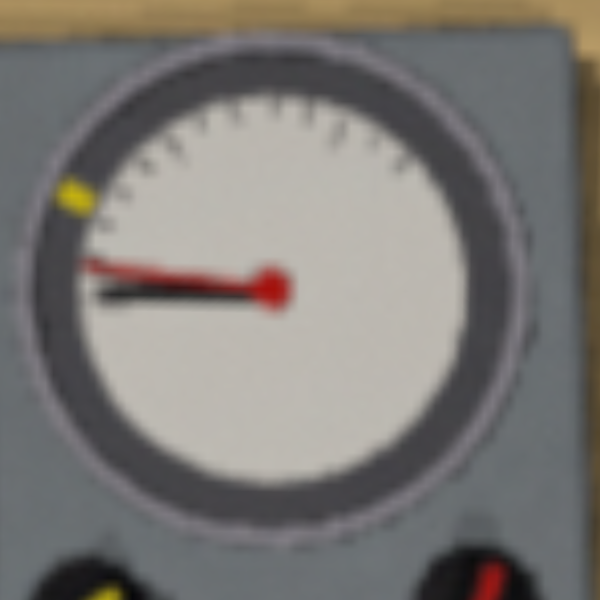

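View pics/side_dial.png

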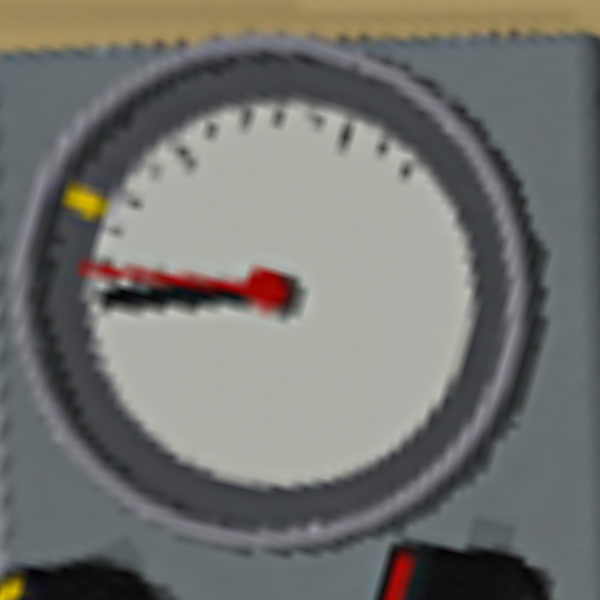

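View pics/top_knobs.png

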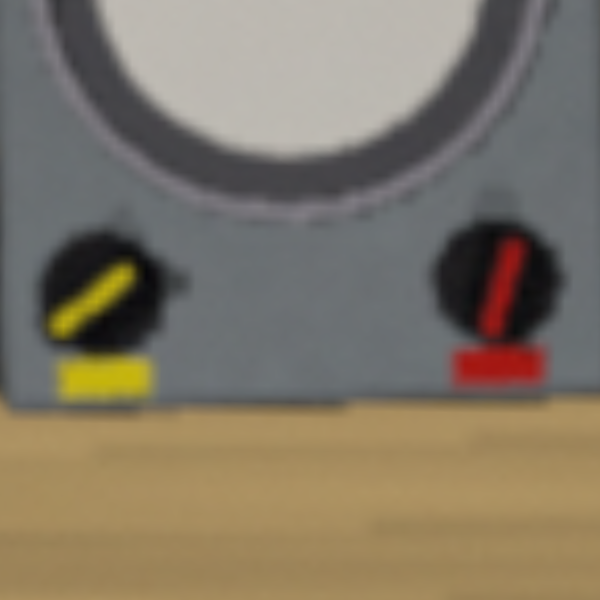

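View pics/side_knobs.png

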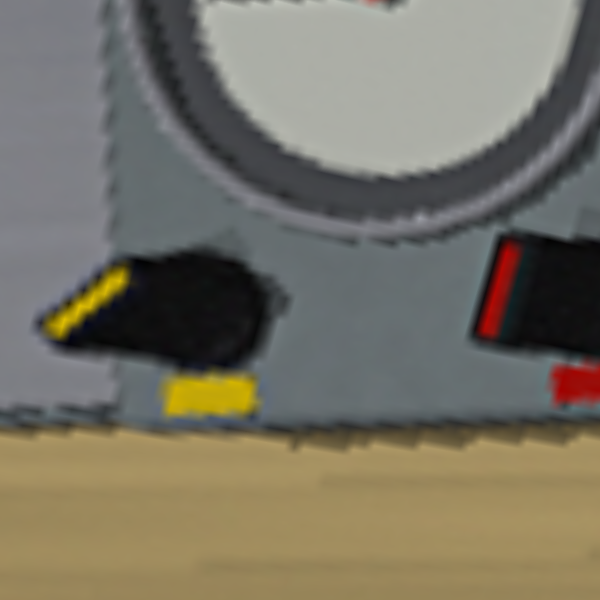

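```bash
cat >> h.py <<'E'
def pca(mask,wt=None):
    ys,xs=np.nonzero(mask); p=np.stack([xs,ys],1).astype(float)
    m=p.mean(0); w,v=np.linalg.eigh(np.cov((p-m).T)); return m,v[:,1],w
def big(mask):
    n,l,s,c=cv2.connectedComponentsWithStats(mask.astype(np.uint8)); 
    k=1+np.argmax(s[1:,4]); return l==k
def colmasks(im):
    r,g,b=im[...,0],im[...,1],im[...,2]
    yel=(r-b>70)&(g-b>60)&(r>120); red=(r-g>55)&(r-b>55)
    return yel,red
def knobs(n="top",k=3):
    ds=shots(n,k);cx,cy,half,ppm=.452,.005,95,4
    im=rect(ds,cx,cy,half,.099,ppm); yel,red=colmasks(im); out={}
    for nm,m in(("yellow",yel),("red",red)):
        # bar top: component not the label: nearer to +x (upper)
        nn,l,s,c=cv2.connectedComponentsWithStats(m.astype(np.uint8))
        ks=[i for i in range(1,nn) if s[i,4]>100 and c[i][1]>50*ppm*0+ 180]
        ks.sort(key=lambda i:c[i][1]); 
        if not ks: out[nm]=None; continue
        mm,v,w=pca(l==ks[0])
        x=cx+(half-(mm[1]+.5)/ppm)/1000; y=cy+(half-(mm[0]+.5)/ppm)/1000
        out[nm]=(x,y,math.atan2(-v[0],-v[1]),np.sqrt(12*w)/ppm)  # dir (x,y)=(-vy,-vx)
    return out
def dial(n="top",k=6,name=None,yaw=0.0297):
    ds=shots(n,k);cx,cy,half,ppm=.558,.0,100,4
    im=rect(ds,cx,cy,half,ZD,ppm); yel,red=colmasks(im); gray=im.mean(-1)
    if name: cv2.imwrite("pics/"+name,cv2.resize(im[...,::-1],(700,700)).astype(np.uint8))
    h,w=gray.shape
    white=big((gray>150)&(im.max(-1)-im.min(-1)<40))
    cnt=max(cv2.findContours(white.astype(np.uint8),cv2.RETR_EXTERNAL,cv2.CHAIN_APPROX_NONE)[0],key=cv2.contourArea)
    hull=cv2.convexHull(cnt); (ex,ey),ax,an=cv2.fitEllipse(hull)
    # hub
    redb=big(red); dt=cv2.distanceTransform(redb.astype(np.uint8),cv2.DIST_L2,5)
    _,rad,_,hub=cv2.minMaxLoc(dt); core=dt>rad*.55; hub=pca(core)[0]
    ang=lambda dx,dy: math.atan2(-dy,-dx)+yaw  # left=0, up=+; scale +y is yaw below left
    C=np.array([ex,ey]); out={"C":C.round(1),"ax":np.round(np.array(ax)/ppm,1),"hub":hub.round(1)}
    Y,X=np.mgrid[:h,:w]; R=np.hypot(X-hub[0],Y-hub[1])/ppm
    yy=big(yel&(np.hypot(X-ex,Y-ey)/ppm>60)&(np.hypot(X-ex,Y-ey)/ppm<84)); m=pca(yy)[0]
    out["mark"]=ang(*(m-C)); out["mark_hub"]=ang(*(m-hub)); out["mark_r"]=np.hypot(*(m-C))/ppm
    A=np.arctan2(-(Y-hub[1]),-(X-hub[0]))+yaw
    for nm,mk in(("red",redb&(R>14)&(R<66)),("needle",(gray<95)&(~red)&(R>14)&(R<57))):
        if nm=="needle":
            mk=mk&(R>25)
            if mk.sum()<20: out[nm]=None; continue
            mk=big(mk)
        a=A[mk]; a=a[np.isfinite(a)]; out[nm]=np.angle(np.exp(1j*a).mean()); mm,v,_=pca(mk)
        if v@(mm-hub)<0: v=-v
        out[nm+"_line"]=ang(*v); out[nm+"_n"]=int(mk.sum())
    return out
def R_(a): 
    c,s=math.cos(a),math.sin(a); return np.array([[0,c,s],[0,s,-c],[-1,0,0.]])
E
python3 - <<'E'
from h import *
for n in("top","side"):
    print(n,knobs(n)); print({k:np.round(v,3) if v is not None else v for k,v in dial(n).items()})
E
```

```text
top {'yellow': (np.float64(0.45174869744879625), np.float64(0.07078534854473591), 2.2381744963250325, array([ 5.89770187, 29.44555252])), 'red': (np.float64(0.455701568015205), np.float64(-0.05909615123540592), 2.8687015460440164, array([ 7.43997106, 30.333391  ]))}
{'C': array([363.8, 386. ]), 'ax': array([126.6, 126.9]), 'hub': array([360.3, 384.7]), 'mark': np.float64(0.468), 'mark_hub': np.float64(0.469), 'mark_r': np.float64(72.519), 'red': np.float64(0.131), 'red_line': np.float64(0.168), 'red_n': np.int64(2337), 'needle': np.float64(0.01), 'needle_line': np.float64(0.05), 'needle_n': np.int64(2924)}
side {'yellow': (np.float64(0.4510523824386184), np.float64(0.0721580836454432), 2.238218925347896, array([ 5.17739072, 29.28546703])), 'red': (np.float64(0.4549689090600611), np.float64(-0.05809217000339328), 2.8657969067331655, array([ 6.07762364, 29.95125374]))}
{'C': array([374.6, 391.9]), 'ax': array([126.3, 126.7]), 'hub': array([353.9, 385.1]), 'mark': np.float64(0.47), 'mark_hub': np.float64(0.479), 'mark_r': np.float64(71.883), 'red': np.float64(0.132), 'red_line': np.float64(0.156), 'red_n': np.int64(2912), 'needle': np.float64(-0.033), 'needle_line': np.float64(0.021), 'needle_n': np.int64(3545)}
```

```bash
cat >> h.py <<'E'
def spin(dyaw):
    """rotate tool by world yaw dyaw with last joint only, in steps"""
    n=max(1,int(abs(dyaw)/0.35+.99))
    q=np.array(bot.get_joints(),float)
    for i in range(1,n+1):
        t=q.copy(); t[5]-=dyaw*i/n; bot.goto_joints(t)
E
python3 - <<'E'
from h import *
kx,ky=.4514,.0715; a=2.238+math.pi/2-math.pi
bot.goto([kx,ky,.36],R_(a)); bot.set_gripper(.036)
print("at",bot.get_joints().round(3),bot.get_t())
f0=bot.get_ft_force()
hit=bot.move_straight([kx,ky,.246],rate=.1,until_force=15); print(hit,bot.get_position())
bot.set_gripper(0.0); print("w",bot.get_width(),"f",bot.get_ft_force()-f0)
if .011<bot.get_width()<.018:
    spin(.936); print("f",bot.get_ft_force()-f0,bot.get_moment())
    bot.set_gripper(.036); bot.move_straight([kx,ky,.36],rate=.2)
    spin(-.9)
    bot.goto([.40,-.27,.36],R_(0.117)) 
    print({k:np.round(v,3) for k,v in dial("top",6,"d1.png").items()}); print({k:np.round(v,3) for k,v in dial("side",6,"d1s.png").items()}); print(bot.get_t())
E
```

```text
at [-0.088  0.375  1.89   0.     0.877 -0.755] 5.9
False [0.45157951 0.07150404 0.24640665]
w 0.01299721974659685 f [-2.08230415 -3.62887167  4.53756841]
f [-1.49719317 -3.88949183 -0.8025301 ] [-0.67042447  0.23219733  0.04023155]
{'C': array([365.8, 383.6]), 'ax': array([126. , 126.6]), 'hub': array([360.5, 384.7]), 'mark': np.float64(-0.004), 'mark_hub': np.float64(-0.001), 'mark_r': np.float64(72.792), 'red': np.float64(0.131), 'red_line': np.float64(0.173), 'red_n': np.int64(1637), 'needle': np.float64(0.019), 'needle_line': np.float64(0.091), 'needle_n': np.int64(3572)}
{'C': array([375.5, 390.8]), 'ax': array([127.6, 128. ]), 'hub': array([354.1, 385.2]), 'mark': np.float64(0.0), 'mark_hub': np.float64(-0.023), 'mark_r': np.float64(72.354), 'red': np.float64(0.132), 'red_line': np.float64(0.157), 'red_n': np.int64(3010), 'needle': np.float64(-0.033), 'needle_line': np.float64(0.021), 'needle_n': np.int64(3304)}
12.8583
```

View pics/d1.png

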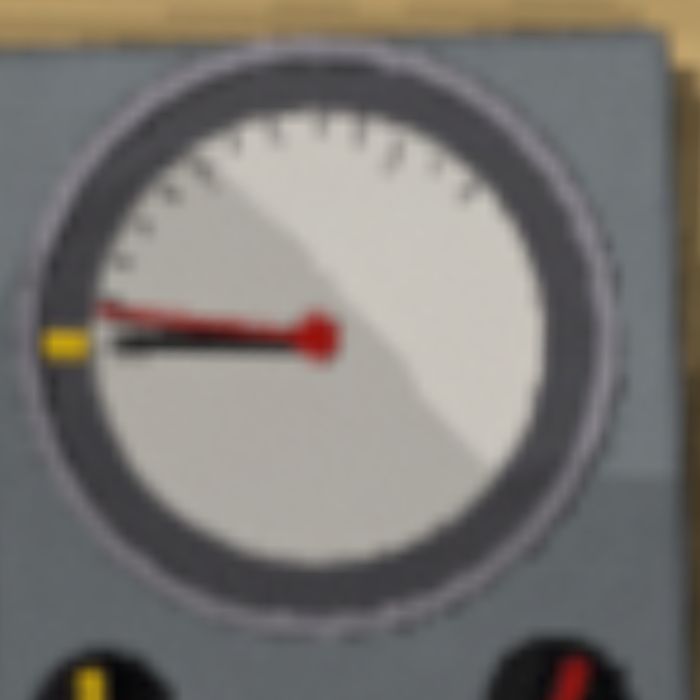

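View pics/d1s.png

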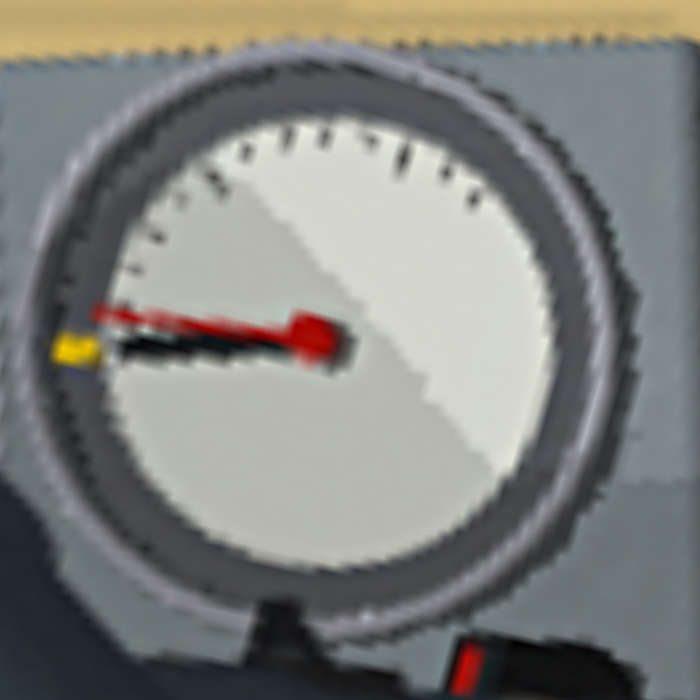

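```bash
cat >> h.py <<'E'
def dial2(n="top",k=8,yaw=0.0297,name=None,z=ZD):
    ds=shots(n,k);cx,cy,half,ppm=.558,.0,100,4
    im=rect(ds,cx,cy,half,z,ppm); gray=im.mean(-1)
    if name: cv2.imwrite("pics/"+name,cv2.resize(im[...,::-1],(700,700)).astype(np.uint8))
    h,w=gray.shape; Y,X=np.mgrid[:h,:w]; C=np.array([363.,384.])
    # radial edge: dark ring -> white face, subpixel at each angle; robust circle fit
    def edge(lo,hi,sign,C):
        pts=[]
        for t in np.linspace(0,2*np.pi,360,endpoint=False):
            r=np.arange(lo,hi,.1)*ppm; px=(C[0]+r*np.cos(t)).astype(np.float32)[None]; py=(C[1]+r*np.sin(t)).astype(np.float32)[None]
            p=cv2.remap(gray.astype(np.float32),px,py,cv2.INTER_LINEAR)[0]; g=np.gradient(cv2.GaussianBlur(p[None],(1,1),0)[0])*sign; i=np.argmax(cv2.GaussianBlur(g[None].astype(np.float32),(21,1),5)[0]); pts.append((px[0,i],py[0,i]))
        pts=np.array(pts,float); keep=np.ones(len(pts),bool)
        for _ in range(6):
            A=np.c_[2*pts[keep],np.ones(keep.sum())]; s=np.linalg.lstsq(A,(pts[keep]**2).sum(1),rcond=None)[0]
            c=s[:2]; r=math.sqrt(s[2]+c@c); res=np.hypot(*(pts-c).T)-r; keep=abs(res)<max(1.5,2*np.std(res[keep]))
        return c,r/ppm,keep.sum()
    c1=edge(58,70,-1,C); C=c1[0]
    def prof(f,r0,r1,ctr):
        th=np.arange(-.6,2.6,.002); rr=np.arange(r0,r1,.5)*ppm
        T,Rr=np.meshgrid(th,rr); px=(ctr[0]-Rr*np.cos(T-yaw)).astype(np.float32); py=(ctr[1]-Rr*np.sin(T-yaw)).astype(np.float32)
        return th,cv2.remap(f.astype(np.float32),px,py,cv2.INTER_LINEAR)
    out={"C":C.round(1),"r":round(c1[1],2),"k":int(c1[2])}
    redf=np.clip(im[...,0]-(im[...,1]+im[...,2])/2,0,None); yelf=np.clip((im[...,0]+im[...,1])/2-im[...,2]-20,0,None); dark=np.clip(140-im[...,0],0,None) # red channel: red hand less dark
    def cen(f,r0,r1,win,a0=None):
        th,P=prof(f,r0,r1,C); p=np.median(P,0) if False else P.mean(0)
        ok=np.ones_like(th,bool)
        i=np.argmax(np.where(ok,p,-1)) if a0 is None else np.argmin(abs(th-a0))
        for _ in range(5):
            m=abs(th-th[i])<win; pp=np.clip(p-0.25*p[m].max(),0,None)*m; a=(pp*th).sum()/pp.sum(); i=np.argmin(abs(th-a))
        return round(float(a),4),round(float(p[i]),1)
    out["mark"]=cen(yelf,68,76,.12)
    out["red45-60"]=cen(redf,45,60,.12); out["red20-40"]=cen(redf,22,40,.15)
    out["ndl45-57"]=cen(dark,43,56,.07); out["ndl25-40"]=cen(dark,25,40,.1)
    return out
E
python3 - <<'E'
from h import *
for n in("top","side"): print(n,dial2(n,8))
W=np.load("topW.npy")
# scale yaw from edges of console & plate
for nm,z0,z1,b in(("console",.050,.060,(.25,.7,-.13,.108)),("plate",.034,.046,(.25,.7,.115,.4))):
    m=(W[...,2]>z0)&(W[...,2]<z1)&(W[...,0]>b[0])&(W[...,0]<b[1])&(W[...,1]>b[2])&(W[...,1]<b[3])
    p=W[m][:,:2]
    for ax in(0,1):
        bins=np.round(p[:,1-ax]/.004).astype(int)
        for f in("min","max"):
            q=np.array([[p[bins==k][:,1-ax].mean(),getattr(np,f)(p[bins==k][:,ax])] for k in np.unique(bins) if (bins==k).sum()>8])
            q=q[4:-4]
            c=np.polyfit(q[:,0],q[:,1],1)
            for _ in range(4):
                r=q[:,1]-np.polyval(c,q[:,0]); kk=abs(r)<max(.0015,1.5*np.std(r)); c=np.polyfit(q[kk,0],q[kk,1],1)
            print(nm,"xy"[ax],f,"slope",c[0].round(4),"at mid",np.polyval(c,np.mean(q[:,0])).round(4))
E
```

```text
top {'C': array([363.7, 385.1]), 'r': 64.66, 'k': 290, 'mark': (0.0007, 132.6), 'red45-60': (0.1504, 64.0), 'red20-40': (0.1384, 68.4), 'ndl45-57': (0.0069, 88.7), 'ndl25-40': (0.0022, 89.9)}
side {'C': array([374.4, 392.3]), 'r': 64.06, 'k': 304, 'mark': (0.0041, 186.0), 'red45-60': (0.164, 101.7), 'red20-40': (0.1683, 117.0), 'ndl45-57': (0.0136, 128.6), 'ndl25-40': (0.0194, 126.7)}
console x min slope -0.0304 at mid 0.4148
console x max slope -0.0326 at mid 0.6463
console y min slope 0.033 at mid -0.0955
console y max slope 0.027 at mid 0.1053
plate x min slope -0.0301 at mid 0.4172
plate x max slope -0.0321 at mid 0.6294
plate y min slope 0.0292 at mid 0.1179
plate y max slope 0.0751 at mid 0.286
```

```bash
cat >> h.py <<'E'
def heads():
    out=[]
    for n in("top","side"):
        d=bot.camera(n); W=cloud(d); im=d["color"].astype(float)
        m=(im[...,0]-im[...,2]>110)&(im[...,0]-im[...,1]>60)&(W[...,2]>.12)&(W[...,2]<.30)
        nn,l,s,c=cv2.connectedComponentsWithStats(m.astype(np.uint8))
        for i in range(1,nn):
            if s[i,4]>25:
                p=W[l==i]; zt=np.percentile(p[:,2],90); t=p[p[:,2]>zt-.006]
                out.append((n,int(s[i,4]),((t.min(0)+t.max(0))/2).round(4).tolist()))
    return out
YAW=.031
def pocket(dx,dy,c=(.522,.275)):
    return c[0]+dx*math.cos(YAW)-dy*math.sin(YAW), c[1]+dx*math.sin(YAW)+dy*math.cos(YAW)
E
python3 - <<'E'
from h import *
for r in heads(): print(r)
print(bot.get_t())
E
```

```text
('top', 102, [0.4847, -0.3309, 0.1548])
('top', 70, [0.405, -0.2671, 0.1724])
('side', 123, [0.4032, -0.2681, 0.1538])
('side', 172, [0.4842, -0.3304, 0.1542])
('side', 168, [0.4143, -0.3431, 0.1537])
13.7583
```

```bash
cat >> h.py <<'E'
def pick_pin(x,y,a=0.117,g=.106):
    bot.goto([x,y,.36],R_(a)); bot.set_gripper(.046)
    hit=bot.move_straight([x,y,.010+g+.155],rate=.12,until_force=12)
    if hit: print("HIT on pick",bot.get_position()); return False
    bot.set_gripper(0.0); w=bot.get_width(); print("grasp w",round(w,4))
    if w<.015 or w>.026: return False
    bot.move_straight([x,y,.43],rate=.2); print("lifted w",round(bot.get_width(),4),bot.get_t()); return True
def over(x,y,a=YAW):
    bot.goto([x,y,.435],R_(a)); print("over w",round(bot.get_width(),4))
def lower(x,y,g=.106,a=YAW):
    bot.move_straight([x,y,.340],rate=.15,until_force=10)  # foot ~ .079 if grip g
    hit=bot.move_straight([x,y,.044+g+.155-.002],rate=.05,until_force=4)
    p=bot.get_position(); print("down hit",hit,"z",round(p[2],4),"w",round(bot.get_width(),4)); return hit,p[2]
def letgo(x,y):
    bot.set_gripper(.046); bot.move_straight([x,y,.40],rate=.2)
E
python3 - <<'E'
from h import *
if pick_pin(.4845,-.3305):
    x,y=pocket(.035,.035); over(x,y)
    for n in("top","side"):
        d=bot.camera(n); save(d,"p1"+n+".png",(100,130,300,280) if n=="top" else (120,40,320,200),3.5)
        print([(np.round(r["location"],1),round(r["score"],2)) for r in bot.landmark_of("pin0",d)[:4]])
    # predicted foot
        print("pred foot px",proj(d,[x,y,.435-.261]).round(1), "pocket rim",proj(d,[x,y,.128]).round(1))
    print(heads())
E
```

```text
grasp w 0.0213
lifted w 0.0209 16.7083
over w 0.0211
[(array([126.2, 207. ]), 0.66), (array([349.3, 261.6]), 0.54), (array([375.8, 255.2]), 0.5), (array([229.5, 250. ]), 0.27)]
pred foot px [126.8 209.1] pocket rim [132.6 209.9]
[(array([230.1, 350.3]), 0.91), (array([216.9, 314.7]), 0.85), (array([220.7,  83.5]), 0.61)]
pred foot px [221.3  85.2] pocket rim [222.5  98.5]
[('top', 102, [0.4139, -0.3445, 0.1541]), ('top', 104, [0.4041, -0.2691, 0.1542]), ('side', 158, [0.4037, -0.2685, 0.154]), ('side', 185, [0.4139, -0.3432, 0.154])]
```

```bash
ls pics
```

```text
d1.png
d1s.png
p1side.png
p1top.png
side0.png
side_dial.png
side_knobs.png
side_scale.png
top0.png
top_dial.png
top_knobs.png
top_scale.png
```

View pics/p1side.png

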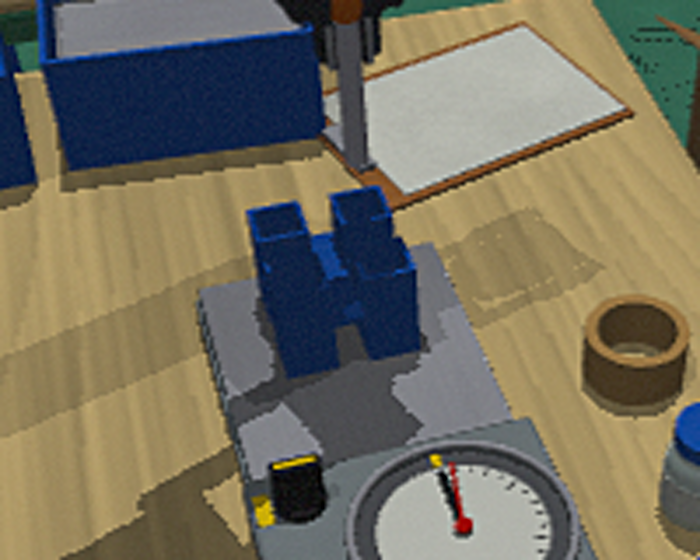

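View pics/p1top.png

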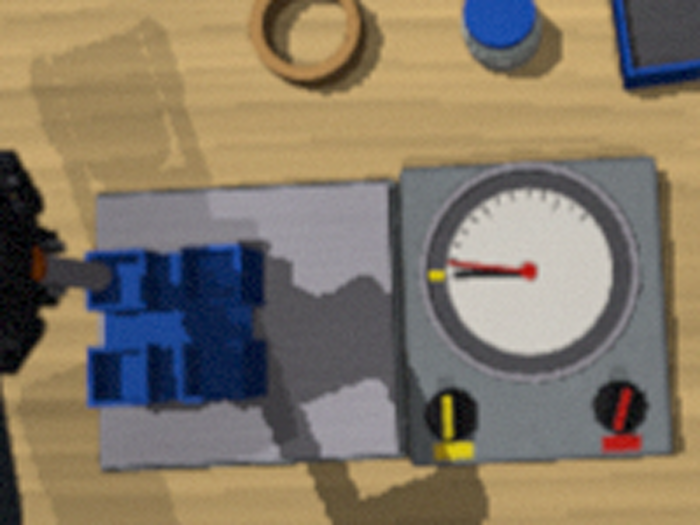

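```bash
python3 - <<'E'
from h import *
x,y=pocket(.035,.035)
h=lower(x,y)
letgo(x,y)
print(heads(),bot.get_t())
if pick_pin(.4139,-.3437):
    x,y=pocket(-.035,.035); over(x,y); lower(x,y); letgo(x,y)
    print(heads(),bot.get_t())
    d=bot.camera("side"); save(d,"p2side.png",(120,40,320,200),3.5)
E
```

```text
down hit False z 0.3033 w 0.0211
[('top', 88, [0.5557, 0.3115, 0.1868]), ('top', 104, [0.4139, -0.3449, 0.1534]), ('top', 102, [0.4042, -0.269, 0.1542]), ('side', 39, [0.5547, 0.313, 0.1868]), ('side', 158, [0.4037, -0.268, 0.1541]), ('side', 189, [0.4139, -0.3434, 0.1536])] 22.075
grasp w 0.0214
lifted w 0.0212 26.8667
over w 0.0214
down hit False z 0.3031 w 0.0209
[('top', 90, [0.5556, 0.3093, 0.1846]), ('top', 88, [0.4859, 0.3088, 0.1853]), ('top', 102, [0.4043, -0.2691, 0.1536]), ('side', 42, [0.5547, 0.3115, 0.185]), ('side', 38, [0.485, 0.3109, 0.1854]), ('side', 158, [0.4037, -0.2685, 0.1535])] 31.975
```

View pics/p2side.png

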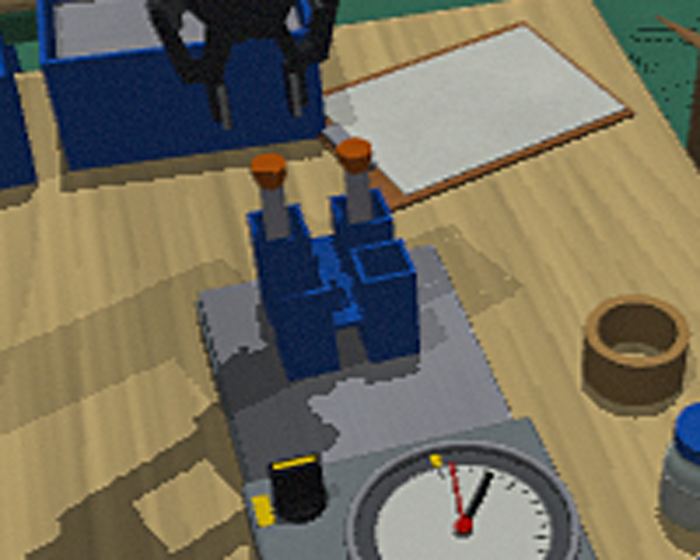

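```bash
python3 - <<'E'
from h import *
if pick_pin(.4040,-.2688):
    x,y=pocket(-.035,-.035); over(x,y); lower(x,y); letgo(x,y)
    bot.goto([.45,.1,.42],R_(0))
    print(heads(),bot.get_t())
    for n in("top","side"):
        d=bot.camera(n); W=cloud(d)
        r=bot.silhouettes("carton",d)
        for x in r[:2]:
            m=x["region"]; m=cv2.dilate(m.astype(np.uint8),np.ones((5,5)))>0
            m&=(W[...,2]>.042)&(W[...,2]<.058); p=W[m]
            if m.sum()<20: continue
            rr=cv2.minAreaRect((p[:,:2]*1000).astype(np.float32)); print(n,round(x["score"],2),m.sum(),np.round(rr[0],1),np.round(rr[1],1),round(rr[2],1),p[:,2].mean())
        save(d,"c"+n+".png",(270,130,410,290) if n=="top" else (180,200,380,384),3)
E
```

```text
grasp w 0.0211
lifted w 0.0209 36.5333
over w 0.0213
down hit False z 0.3031 w 0.0211
[('top', 95, [0.5556, 0.3096, 0.1845]), ('top', 63, [0.4919, 0.2389, 0.1838]), ('top', 98, [0.4858, 0.3084, 0.1831])] 41.8
top 0.7 405 [ 625.2 -224.7] [50.2 60.8] 63.5 0.04988316251796263
side 0.85 564 [ 625.  -223.9] [53.  59.7] 63.5 0.049993431114255214
```

View pics/ctop.png

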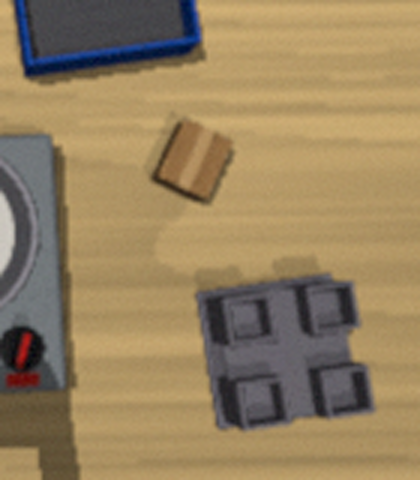

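View pics/cside.png

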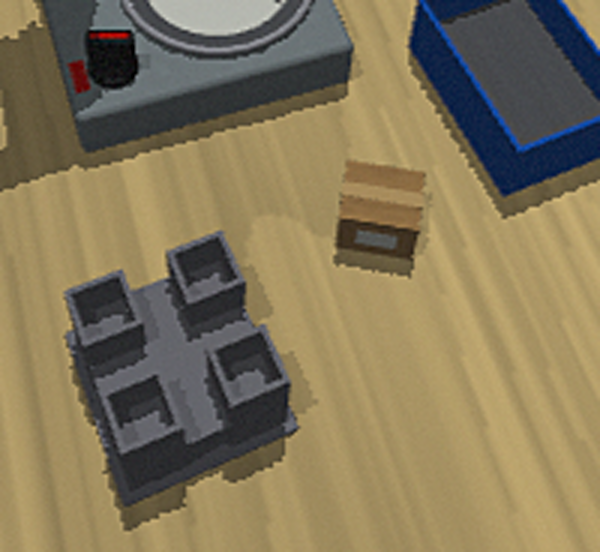

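```bash
python3 - <<'E'
from h import *
d=bot.camera("top"); print("box_area",[(atz(d,r["location"],.036).round(4),round(r["score"],2)) for r in bot.landmark_of("box_area",d)[:2]])
W=cloud(d); 
for X in(.45,.52,.60):
    for Y in(.11,.115,.12,.125,.13,.15,.17,.2): 
        u=proj(d,[X,Y,.036]).round().astype(int); print(round(float(W[u[1],u[0],2]),4),end=" ")
    print()
cx,cy,a=.6250,-.2242,-.4625
bot.goto([cx,cy,.32],R_(a)); bot.set_gripper(.085)
print("hit",bot.move_straight([cx,cy,.177],rate=.12,until_force=8))
bot.set_gripper(0); w=bot.get_width(); print("w",w)
if .05<w<.07:
    bot.move_straight([cx,cy,.38],rate=.2); print("w",bot.get_width(),bot.get_t(),bot.get_ft_force())
E
```

```text
box_area [(array([0.5317, 0.1707, 0.036 ]), 0.81)]
0.5717 0.5736 0.5741 0.5568 0.5692 0.5684 0.5714 0.5686 
0.0124 0.0256 0.0393 0.3431 0.3486 0.3467 0.0354 0.0378 
0.056 0.0258 0.0356 0.0356 0.0358 0.0352 0.035 0.036 
hit False
w 0.05992490622679471
w 0.05941931877106558 46.8583 [ 0.24798041  0.65408805 -2.84411426]
```

```bash
python3 - <<'E'
from h import *
px,py=.5265,.167
bot.goto([px,py,.40],R_(YAW)); print("w",bot.get_width())
print(bot.move_straight([px,py,.235],rate=.15,until_force=10))
h=bot.move_straight([px,py,.207],rate=.03,until_force=3); print(h,bot.get_position(),bot.get_width())
bot.set_gripper(.08); bot.move_straight([px,py,.40],rate=.15)
bot.goto([.42,-.25,.40],R_(0)); bot.hold(1)
print(bot.get_t(),bot.get_joints().round(2))
for n in("top","side"):
    d=bot.camera(n); save(d,"f"+n+".png",(110,140,310,290) if n=="top" else (120,60,320,240),3.5)
print(heads()); print(dial2("top",8,name="d3.png")); print(dial2("side",8,name="d3s.png")); print(knobs("top"),knobs("side"))
E
```

```text
w 0.059910978711476555
False
True [0.52642807 0.1669779  0.2105877 ] 0.05926076464874127
54.6917 [-0.77  0.35  1.77  0.    1.02 -0.77]
[('top', 96, [0.5558, 0.3108, 0.1833]), ('top', 93, [0.4883, 0.2389, 0.1821]), ('top', 98, [0.4858, 0.3079, 0.1821])]
{'C': array([363.7, 385.3]), 'r': 64.64, 'k': 296, 'mark': (0.0014, 135.3), 'red45-60': (0.157, 59.9), 'red20-40': (0.1558, 66.5), 'ndl45-57': (1.2822, 87.9), 'ndl25-40': (1.283, 89.3)}
{'C': array([374.5, 392.4]), 'r': 64.09, 'k': 282, 'mark': (0.0043, 179.7), 'red45-60': (0.1667, 95.8), 'red20-40': (0.1842, 100.4), 'ndl45-57': (1.2649, 125.8), 'ndl25-40': (1.2602, 126.9)}
{'yellow': (np.float64(0.4526385960044395), np.float64(0.07087610987791343), -3.1117925076233677, array([ 5.68034071, 29.27191209])), 'red': (np.float64(0.45570697318566017), np.float64(-0.05914438210434276), 2.8670908821316297, array([ 6.99327849, 30.0467286 ]))} {'yellow': None, 'red': None}
```

View pics/ftop.png

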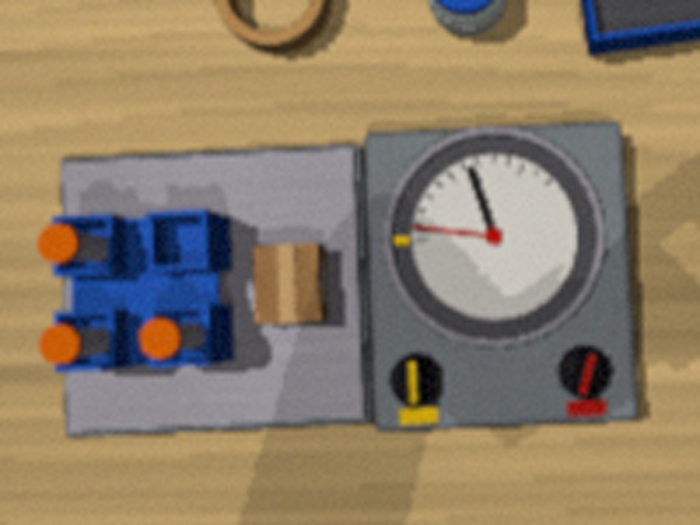

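View pics/fside.png

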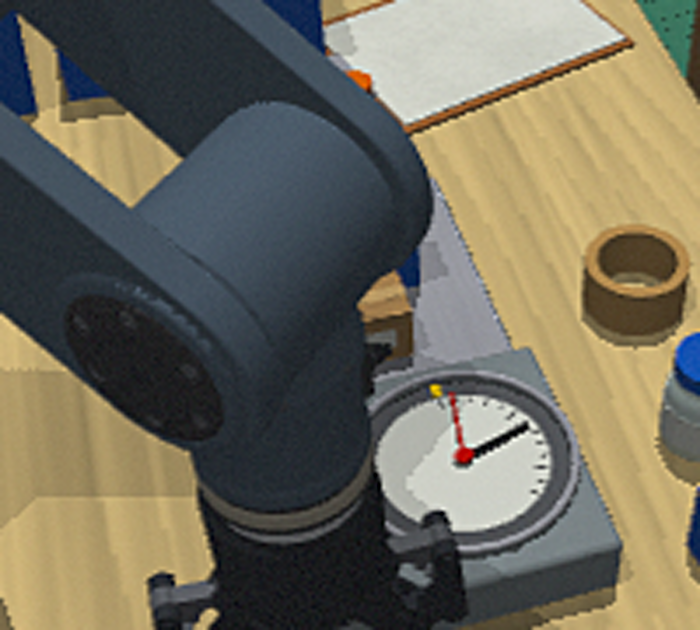

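View pics/d3.png

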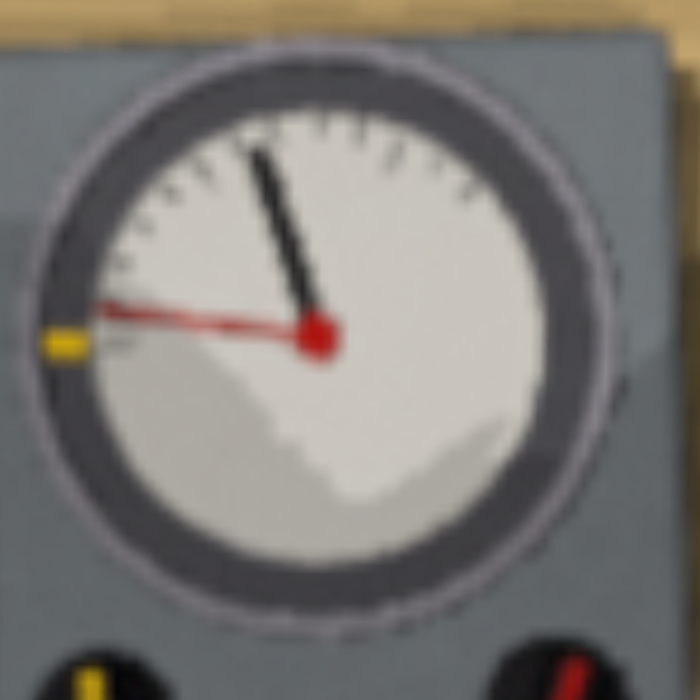

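```bash
cat >> h.py <<'E'
def turn_red(bar,dk,kx=.4553,ky=-.0588,away=True):
    a=bar+math.pi/2
    a=(a+math.pi/2)%math.pi-math.pi/2
    # choose start so that q6 range suits
    if dk<0 and a<0 and abs(dk)>1: a+=math.pi
    bot.goto([kx,ky,.36],R_(a)); bot.set_gripper(.036); print("q",np.round(bot.get_joints(),2))
    f0=bot.get_ft_force()
    if bot.move_straight([kx,ky,.246],rate=.1,until_force=15): print("HIT");return
    bot.set_gripper(0.0); w=bot.get_width(); print("w",w)
    if not .011<w<.018: return
    spin(dk); bot.hold(.2); print("w",bot.get_width(),"f",(bot.get_ft_force()-f0).round(1))
    bot.set_gripper(.036); bot.move_straight([kx,ky,.36],rate=.2)
    if away: bot.goto([.42,-.25,.40],R_(0)); bot.hold(.3)
E
python3 - <<'E'
from h import *
turn_red(2.867,-2.255)
print(dial2("top",8,name="d4.png")); print(dial2("side",8,name="d4s.png")); print(knobs("top"),bot.get_t())
E
```

```text
q [-0.37  0.38  1.89  0.    0.88 -1.67]
w 0.012688455031260077
w 0.013141426095425414 f [-4.1 -7.4  1. ]
{'C': array([363.7, 385. ]), 'r': 64.65, 'k': 304, 'mark': (0.0003, 133.6), 'red45-60': (1.2751, 79.6), 'red20-40': (1.2757, 75.8), 'ndl45-57': (1.3, 17.6), 'ndl25-40': (1.2963, 20.6)}
{'C': array([374.3, 392. ]), 'r': 64.09, 'k': 282, 'mark': (0.003, 179.7), 'red45-60': (1.2063, 121.3), 'red20-40': (1.158, 121.5), 'ndl45-57': (1.2848, 116.2), 'ndl25-40': (1.301, 114.1)}
{'yellow': (np.float64(0.4526406191892897), np.float64(0.07086821309036816), -3.11288594648833, array([ 5.6579883, 29.1883151])), 'red': (np.float64(0.4558437142857143), np.float64(-0.059056214285714274), -2.5185514978432777, array([ 7.15006591, 30.21630127]))} 65.5667
```

View pics/d4.png

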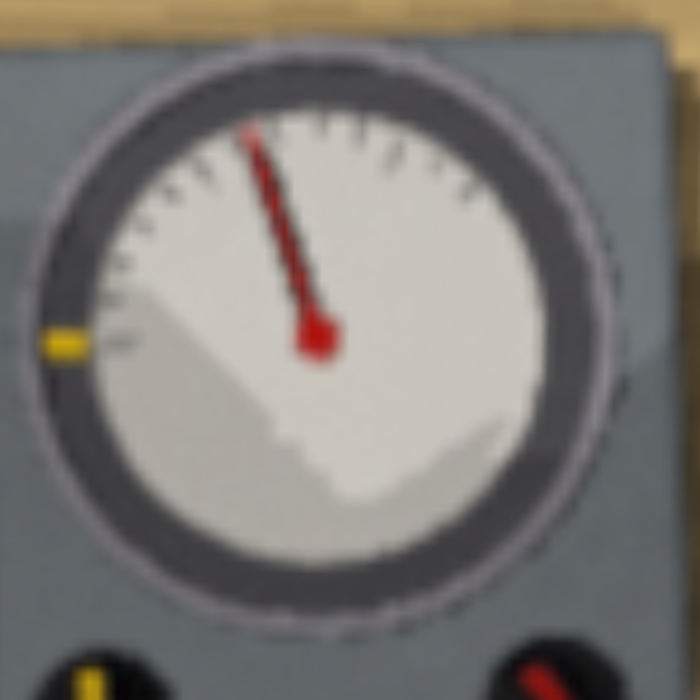

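View pics/d4s.png

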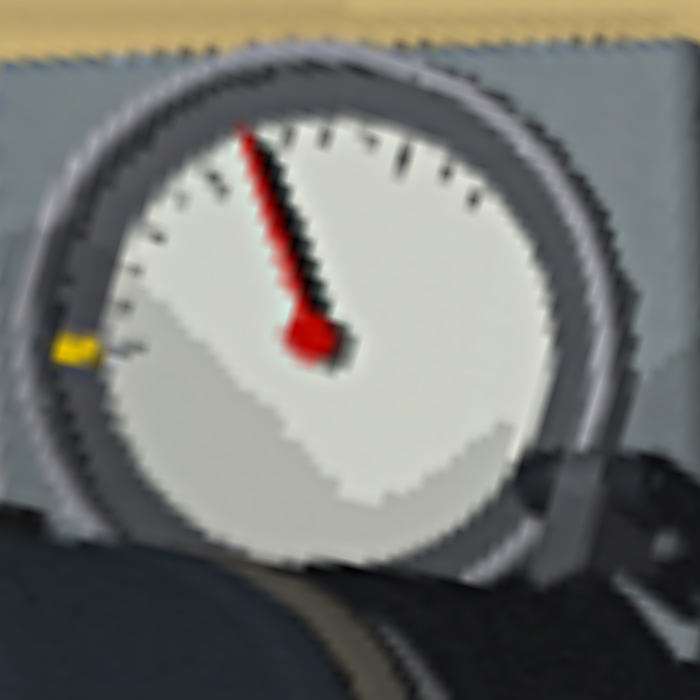

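```bash
python3 - <<'E'
from h import *
ds=shots("top",20); im=rect(ds,.558,0,100,ZD,4); C=np.array([363.7,385.1]); yaw=.0297
th=np.arange(1.10,1.46,.02)
for r0,r1 in((25,35),(35,45),(45,55),(58,62)):
    rr=np.arange(r0,r1,.5)*4; T,R=np.meshgrid(th,rr)
    P=cv2.remap(im.astype(np.float32),(C[0]-R*np.cos(T-yaw)).astype(np.float32),(C[1]-R*np.sin(T-yaw)).astype(np.float32),cv2.INTER_LINEAR).mean(0)
    G=P[:,1]; w=np.clip(G.max()-30-G,0,None); rd=np.clip(P[:,0]-P[:,1]-12,0,None)
    print(r0,"G",G.astype(int),"cen",round((w*th).sum()/w.sum(),4),"red cen",round((rd*th).sum()/rd.sum(),4))
for l in("needle_tip","red_tip","zero_mark"):
    d=ds[-1]; print(l,[(np.round(r["location"],1),round(r["score"],2)) for r in bot.landmark_of(l,d)[:2]])
print(bot.get_t())
E
```

```text
25 G [174 162 148 131 110  88  70  57  48  44  46  53  66  83 101 119 136 152] cen 1.285 red cen 1.2769
35 G [193 187 178 165 144 118  90  64  50  46  51  66  88 112 135 155 174 186] cen 1.2828 red cen 1.2739
45 G [196 195 190 180 166 143 111  79  53  45  53  73 101 130 155 175 187 192] cen 1.2841 red cen 1.2759
58 G [193 189 182 172 152 131 118 107 102 105 114 133 151 157 157 159 172 185] cen 1.2652 red cen 1.2715
needle_tip [(array([247.1, 186.3]), 0.58)]
red_tip []
zero_mark [(array([219.7, 206.3]), 0.92), (array([358.4, 248.6]), 0.49)]
66.7167
```

```bash
python3 - <<'E'
from h import *
bot.goto([.246,-.5,.405],R_(0)); bot.hold(.5)
print(heads(),dial2("top",4))
for n in("top","side"):
    d=bot.camera(n); save(d,"z"+n+".png")
print(bot.get_t(),bot.get_ft_force().round(1))
E
```

```text
[('top', 96, [0.5557, 0.3105, 0.1823]), ('top', 97, [0.4858, 0.3075, 0.1827]), ('top', 91, [0.4883, 0.2392, 0.182]), ('side', 46, [0.5541, 0.3123, 0.1818]), ('side', 47, [0.4846, 0.3073, 0.1825]), ('side', 50, [0.4882, 0.2396, 0.1821])] {'C': array([363.8, 385.3]), 'r': 64.65, 'k': 298, 'mark': (0.0012, 140.8), 'red45-60': (1.2754, 76.1), 'red20-40': (1.2755, 72.7), 'ndl45-57': (1.2977, 24.1), 'ndl25-40': (1.2973, 27.3)}
68.7833 [ 0.3  0.6 -0.2]
```

View pics/zside.png

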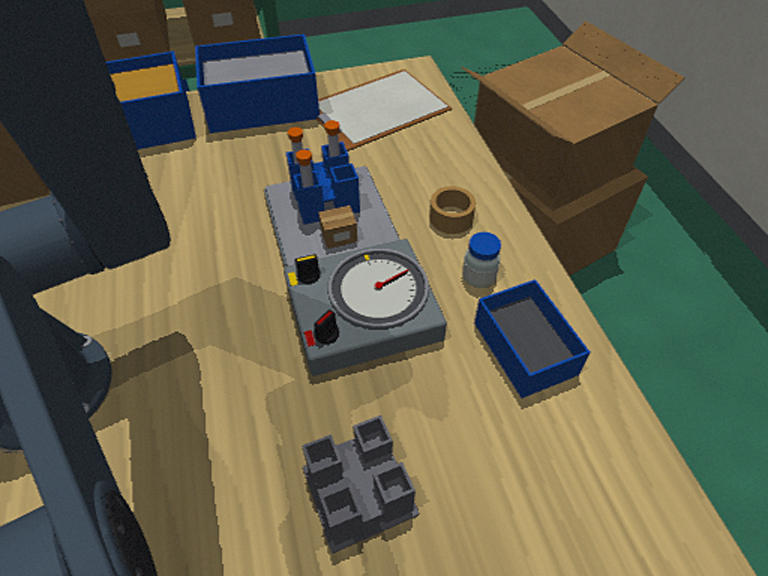

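View pics/ztop.png

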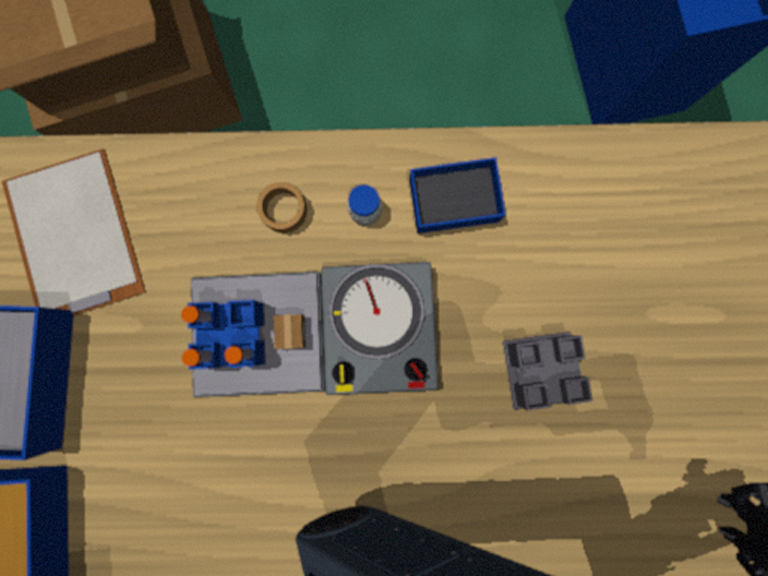

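```bash
python3 -c "
from h import *
print(bot.finish_job(),bot.get_t())"
```

```text
the job is handed in; nothing more can be done
the job is handed in; nothing more can be done
```

I set up the scale as asked and handed the job in after about 69 s; `finish_job` reports no verdict.

- **Zero mark:** With the scale still empty, I turned the yellow-striped knob by 0.936 rad. The mark then read 0.001–0.004 rad and the needle about 0.002–0.02 rad, depending on camera. It still read about 0.001 rad at the end.
- **Pins:** All three pins present went from the holder into pockets 3, 1 and 0. The last pictures show them standing in their pockets, and the holder is empty.
- **Carton:** It stands upright on the bare steel between the carrier and the console, clear of both.
- **Red hand:** I turned the red-striped knob by −2.255 rad. From above, the red hand reads 1.2755 rad against 1.283 rad for the needle.
- **The rest:** The tape roll, jar and bin look unmoved, and the arm is clear with no contact force.

**Check that disagreed:** the two cameras differ slightly on the red hand. The top view puts it about 0.008 rad short of the needle, and the side view, corrected for parallax, about 0.004 rad past it. Both are within measurement error, so I left it without a further nudge.

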